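# Shut the drawer of the tool chest and lift the chest level by its handle

## Robot

A 6-joint arm with a two-finger parallel gripper is mounted at the origin on a cart in front of the work surface, level with it; the furniture and walls round the work are solid. World frame = base frame: x ahead of the robot, y to its left, z up, the work surface at z = 0. Lengths are in m, angles in rad, forces in N, time in s.
With the tool pointing down it reaches from about 0.4 to 0.825 m from the base axis. Payload 7 kg.
Tool frame: the origin (TCP) lies at the very end of the fingers, on their centre line; the grasp point (between the pads) lies 19 mm behind it (arm.grip_point_offset is the distance from the TCP to the grasp point, in m); z points along the fingers, y is the line along which they close (so a half turn about z gives the same grasp; the last joint's range is limited). The gripper opens to 88 mm and grips with 3 to 60 N. Pads are 19 mm wide; open, the fingers measure 130 mm over their backs; the gripper's body (78 mm by 193 mm) begins 47 mm behind the grasp point.
Start: joints at [0.288, 0.359, 0.012, 0, -1.224, -0.288], TCP at [0.675, -0, 0.227] pointing down, gripper open.
Joint ranges: [-3.07, 3.07], [-1.43, 2.12], [-1.02, 1.25], [-3.03, 1.67], [-3.05, -0], [-3.03, 3.03]. Speed limits (rad/s): [2.39, 2.39, 3.01, 3.14, 3.14, 3.14].

## Interface

Orientations are given as [roll, pitch, yaw] about the fixed x, y, z axes, in that order (R = Rz(yaw) Ry(pitch) Rx(roll)).
In Python, from station import arm, cams gives the robot as it stands.
- The arm moves only by the shell command python3 -m handwheel 'ROWS' [FORCE]. ROWS is JSON, a list that holds one entry, the list of rows, each a list of 7 numbers: the shift along the tool's x, y, z normalised to -1 to 1, where 1 is 0.08 m, then the turn, a rotation vector about the tool's x, y, z normalised to -1 to 1, where 1 is 0.5 rad, then the closure in counts, from 0 (fully open) to 255 (shut). In form: [[[x, y, z, wx, wy, wz, hand], ...]]. A call has 1 to 5 rows; each row is the pose to reach, as a shift and turn from the pose commanded when the call began, along the tool's axes at that moment; what a row does not reach only later rows make up. A row lasts 1/8 s, in which the tool goes at most 62.5 mm and 10.7 degrees, less where a joint would pass 70% of its speed; a pose out of reach is approached as far as the arm can. A call with a number of a shift or a turn outside -1 to 1 is refused whole. A call with a gripper value outside its range is refused whole. The fingers move at their own pace and stop on an object; FORCE is the grip in N (left out, the last holds). Time passes only in rows, so rows that repeat a pose let the fingers close. It gives the time, the measured TCP pose, the force, the opening and the grip force at its end, in the units of the state.
- arm.get_state(): the state, without advancing time (a new reading comes with each control period).
- cams.grab_frame(name): name is "scene" or "side" or "wrist"; returns the picture (384x512x3 uint8, blue, green, red); there is no depth.
- cams.camera_info(name): a dict with "camera_matrix" (3x3 intrinsics, pixels), "dist_coeffs" ([k1, k2, p1, p2, k3] as OpenCV has them; the pictures are not rectified), "R" (3x3) and "t" (3): a world point X has camera coordinates R X + t; the wrist camera has in their place "hand_eye" (4x4, takes a point from camera to tool coordinates, whose origin is the TCP and whose axes are the flange's). Camera axes: x right, y down, z forward; pixel columns grow to the right and rows downward; lengths in m; the calibration is good to about 2 mm. A picture is of the moment at which its call begins: read the wrist's pose just before it. camera_info takes no time and is no camera call.
- arm.job_done(): hands the job in; it is judged then, once.
The state is a dict: "t": time; "q": joint angles; "qd": joint speeds; "joint_efforts": joint torques, N m; "eef_pos": TCP position; "ee_rot": TCP orientation; "force": force on the tool from outside, world axes, zero at the start; "moment": the same for the moment, N m; "width": finger opening in m; "gripper_force": force on a finger pad.
Only numpy, scipy, OpenCV 4.12 (cv2) and the standard library are available. Lean on these libraries where they do the work, as an engineer would, in place of code of your own. Each camera call takes 0.05 s, during which the arm holds its last target. There are 200 camera calls.

## Task

The drawer of the small wooden tool chest has been left open: push it fully home until its catch seats, without shoving the chest itself along the table. Then take the chest by the carrying handle on top, lift it until it is about 10 cm clear of the table, and keep it there level and still; finish while still holding it in the air, without putting it down. Leave the other things on the table where they are.

Things in the scene. Friction and masses are not known exactly. Their poses are not given: they have to be found in the camera images.
- kit: portable tool chest of light wood with steel corner caps, loose on the table, 120 (its x, depth) x 210 (its y, width) x 80 mm high without the handle, about 0.6 to 0.85 kg with its drawer. Origin at the centre of its underside (the soles of four 4 mm rubber feet); z up, its x points from the drawer front to the back, so the drawer opens towards its -x, roughly towards the robot. When the drawer is shut its centre of mass lies nearly below the middle of the handle.
- kit_handle (a point): middle of the wooden carrying handle: a straight bar along the chest's y, 100 mm long, 18 mm wide (along the chest's x) and 14 mm high, centred over the chest, its underside 32 mm above the chest's roof and its upper side 126 mm above the chest's soles; it stands on two round 10 mm posts 42 mm either side of its middle. This point is the centre of the bar, 119 mm above the soles. Axes as the chest.
- kit_pull (a point): middle of the outer edge of the drawer's steel pull: a round bar of 8 mm diameter and 70 mm length along the chest's y, standing 25 mm out from the drawer front, 42 mm above the chest's soles. It moves with the drawer; with the drawer shut this point lies 85 mm in front of (-x of) the chest's origin. Axes as the chest.
- kit_drawer (a joint): how far the drawer stands open, m: 0 = fully home, 0.06 = as far open as it goes. It slides easily (under 1 N); over the last 11 mm a sprung ball catch first resists with 1 to 2 N and then, from about 4 mm, snaps it home and keeps it there. The chest itself starts to slide on the table at a few newtons.
- ink_tin: bystander: round tin, 95 mm diameter, 101 mm high, at the far right. Origin at the centre of its underside
- masking_tape: bystander: roll of masking tape lying flat, 98 mm diameter, 24 mm high, at the right. Origin at the centre of its underside
- baren: bystander: round printing baren with an upright knob handle, 70 mm diameter, 118 mm high, at the near left. Origin at the centre of its underside
- clay_pack: bystander: wrapped block of modelling clay, 195 x 105 x 64 mm, its long side pointing away from the robot, at the left edge. Origin at the centre of its underside

How it is judged:
On the way, in this order (a step that is already met when the one before it is completed fails the run):
1. the drawer is pushed home into its catch while the chest stands on the table, within 20 mm of where it stood (value of joint kit_drawer below 0.002 m and distance of kit from where it was at the start of the episode below 0.02 m and height (world z) of kit below 0.01 m and angle between kit's own z axis and vertical below 0.08 rad), for 0.2 s.
2. the chest is held by the gripper clear of the table, level, with the drawer still shut (height (world z) of kit above 0.06 m and angle between kit's own z axis and vertical below 0.1 rad and value of joint kit_drawer below 0.003 m and contact force between the fingers and kit above 1 N), for 0.5 s.
At the end, for the whole second after the job is handed in: The gripper holds the chest in the air with its soles 60 to 160 mm above the table, within 0.10 rad (6 degrees) of level, still (under 20 mm/s and 0.1 rad/s), the drawer within 3 mm of fully home, touching none of the bystanders, which stand within 30 mm of where they were (all of step 2 and height (world z) of kit below 0.16 m and linear speed of kit below 0.02 m/s and angular speed of kit below 0.1 rad/s and contact force between kit and ink_tin below 0.1 N and contact force between kit and masking_tape below 0.1 N and contact force between kit and baren below 0.1 N and contact force between kit and clay_pack below 0.1 N and distance of each of ink_tin, masking_tape, baren, clay_pack from where it was at the start of the episode below 0.03 m); the arm keeps its last pose, push and grip.
It fails at once if the chest is tipped by more than 20 degrees (angle between kit's own z axis and vertical above 0.35 rad).
It fails at once if a bystander is knocked away or over (distance of any of ink_tin, masking_tape, baren, clay_pack from where it was at the start of the episode above 0.03 m).
It also fails if it takes over 48 s, if anything falls off the work surface, if the arm or the gripper's body presses on something with over 40 N, if the wrist force passes 120 N, or if a joint passes its speed limit or range.

## Working session

There is one attempt and no reset: what is moved stays moved. The work goes in short steps, Python scripts to look and compute and a shell command to move; the robot and the scene stay as the last step left them, time stands still between calls to the robot, and variables do not carry over. Pictures are saved under pics/ and viewed, at most 10 in all, crops included, and the job is handed in when it is done.

```bash
mkdir -p pics; ls; python3 - <<'E'
from station import arm,cams
import cv2,numpy as np
s=arm.get_state();print(s)
for n in("scene","side"):
    cv2.imwrite(f"pics/{n}0.png",cams.grab_frame(n)); print(n,cams.camera_info(n))
print(cams.camera_info("wrist"))
E
```

```text
pics
{'t': 0.0, 'q': array([ 2.88117575e-01,  3.59392781e-01,  1.10942708e-02, -3.49550438e-04,
       -1.22412576e+00, -2.88085090e-01]), 'qd': array([ 0.00035596, -0.0004124 ,  0.00023799, -0.00139488,  0.0014429 ,
       -0.00048663]), 'joint_efforts': array([-8.00930356e-04, -5.82726967e+01,  2.93058443e+01,  6.99745238e+00,
        6.93249181e-03, -2.06530804e-04]), 'eef_pos': array([ 6.74518110e-01, -1.33531871e-05,  2.25634409e-01]), 'ee_rot': array([ 3.13993843e+00, -1.47510270e-04, -1.57088275e+00]), 'force': array([-0.68701106,  0.21163349,  0.10243801]), 'moment': array([ 0.04679281, -0.03527171, -0.0272334 ]), 'gripper_force': 0.0, 'width': 0.08769015708117525}
scene {'camera_matrix': array([[434.37506507,   0.        , 260.09252173],
       [  0.        , 434.37506507, 191.58281675],
       [  0.        ,   0.        ,   1.        ]]), 'dist_coeffs': array([-0.07709036,  0.        ,  0.        ,  0.        ,  0.        ]), 'R': array([[ 0.89897057, -0.4378125 ,  0.01312018],
       [-0.20568413, -0.44840312, -0.86984405],
       [ 0.38671173,  0.77926559, -0.49315229]]),
[... 432 characters left out ...]
5456, -0.81687928, -0.55557747]]), 't': array([0.55131227, 0.10629656, 1.1783574 ])}
{'camera_matrix': array([[269.63263686,   0.        , 253.62725839],
       [  0.        , 269.63263686, 193.25524939],
       [  0.        ,   0.        ,   1.        ]]), 'dist_coeffs': array([-0.05651013,  0.        ,  0.        ,  0.        ,  0.        ]), 'hand_eye': array([[-1.28766332e-03, -9.66005298e-01, -2.58519063e-01,
         6.96252740e-02],
       [ 9.99999155e-01, -1.19832169e-03, -5.03162612e-04,
         5.19733690e-04],
       [ 1.76268748e-04, -2.58519492e-01,  9.66006025e-01,
        -1.58281739e-01],
       [ 0.00000000e+00,  0.00000000e+00,  0.00000000e+00,
         1.00000000e+00]])}
```

View pics/scene0.png

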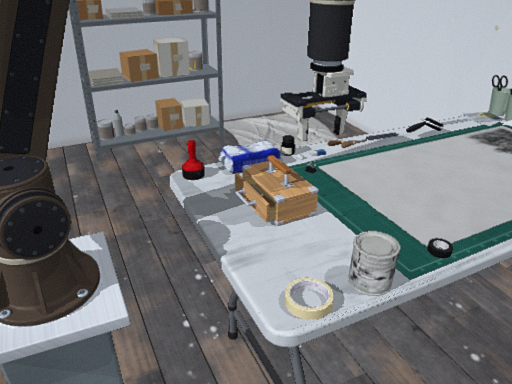

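View pics/side0.png

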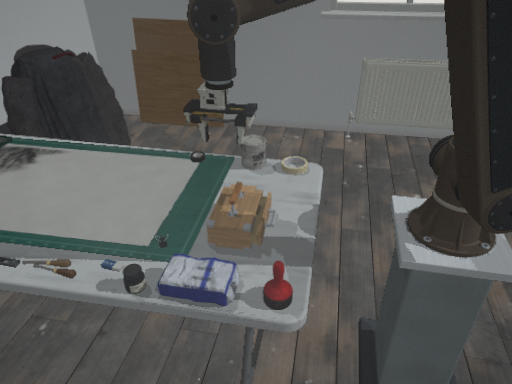

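The scene view shows the chest around (280,190) and the side view around (240,215). The pull faces the robot, at about (245,200) in scene and (271,215) in side. Next I'll enlarge the crops.

```bash
python3 - <<'E'
from station import arm,cams
import cv2,numpy as np
a=cv2.imread("pics/scene0.png")[145:230,225:325]; b=cv2.imread("pics/side0.png")[170:255,195:295]
a=cv2.resize(a,None,fx=4,fy=4,interpolation=2);b=cv2.resize(b,None,fx=4,fy=4,interpolation=2)
cv2.imwrite("pics/crop1.png",np.hstack([a,b]))
cv2.imwrite("pics/wrist0.png",cams.grab_frame("wrist"))
E
```

```text
(no output)
```

View pics/crop1.png

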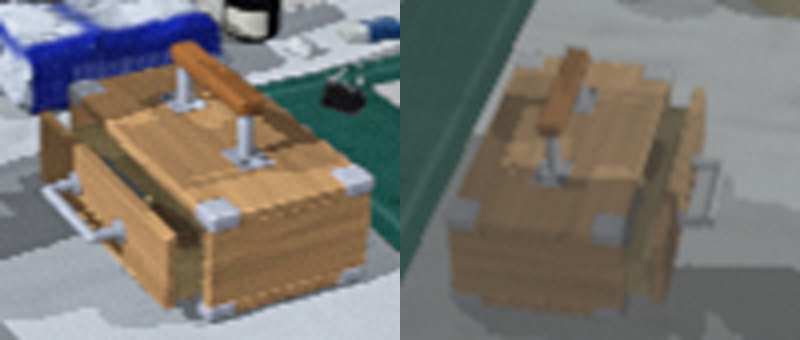

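View pics/wrist0.png

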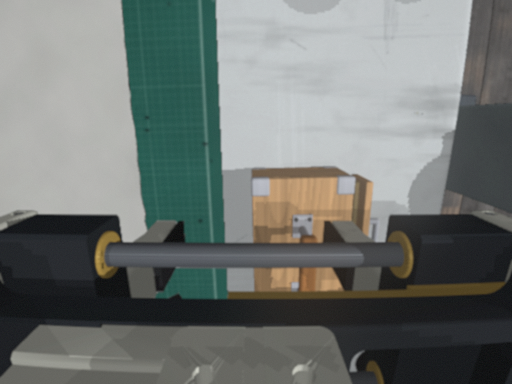

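Handle (scene crop): ends about (185,47) and (252,103). Handle (side crop): ends (576,55) and (550,128). Pull bar: scene (48,190)-(97,240), side (720,163)-(713,222). Roof corner caps are also visible. I'll cast rays from these onto their known heights.

```bash
cat > h.py <<'E'
from station import arm,cams
import cv2,numpy as np
from scipy.spatial.transform import Rotation as Ro
def cam(n,s=None):
    c=cams.camera_info(n)
    if n=="wrist":
        T=np.eye(4);T[:3,:3]=Ro.from_euler('xyz',s["ee_rot"]).as_matrix();T[:3,3]=s["eef_pos"]
        E=np.linalg.inv(T@c["hand_eye"]);R,t=E[:3,:3],E[:3,3]
    else:R,t=c["R"],c["t"]
    return c["camera_matrix"],c["dist_coeffs"],R,t
def ray(n,p,z,s=None):
    K,d,R,t=cam(n,s)
    u=cv2.undistortPoints(np.float64([[p]]),K,d)[0,0]
    v=R.T@np.r_[u,1];o=-R.T@t
    return o+v*(z-o[2])/v[2]
def proj(n,X,s=None):
    K,d,R,t=cam(n,s);return cv2.projectPoints(np.float64(X),cv2.Rodrigues(R)[0],t,K,d)[0][:,0]
E
python3 - <<'E'
from h import *
S=lambda x,y:(225+x/4-.4,145+y/4-.4)
D=lambda x,y:(195+(x-400)/4-.4,170+y/4-.4)
for l,n,p,z in[("h far","scene",S(183,47),.126),("h near","scene",S(252,103),.126),("h far","side",D(550,126),.126),("h near","side",D(576,54),.126),
 ("pullL","scene",S(48,189),.042),("pullR","scene",S(97,239),.042),("pullR","side",D(720,163),.042),("pullL","side",D(713,222),.042),
 ("caps front right top","scene",S(212,228),.078),("cap back right","scene",S(370,190),.08),
 ("cap front left","side",D(626,240),.08),("cap back left","side",D(446,228),.08),("cap FR","side",D(672,68),.08),("cap BR","side",D(518,55),.08)]:
    print(l,n,ray(n,p,z).round(4))
s=arm.get_state()
for p in [(252,177),(354,177)]:print("wrist roof",ray("wrist",p,.08,s).round(4))
print("wr pull",ray("wrist",(375,217),.046,s).round(4),ray("wrist",(375,240),.046,s).round(4))
print("wr handle end",ray("wrist",(308,235),.126,s).round(4))
print("by",ray("side",(278,300),0),ray("side",(200,292),0),ray("scene",(375,285),0),ray("scene",(310,305),0))
E
```

```text
h far scene [0.61  0.136 0.126]
h near scene [0.6115 0.0421 0.126 ]
h far side [0.6122 0.1518 0.126 ]
h near side [0.616  0.0596 0.126 ]
pullL scene [0.5061 0.1303 0.042 ]
pullR scene [0.5091 0.0568 0.042 ]
pullR side [0.5088 0.059  0.042 ]
pullL side [0.5025 0.1297 0.042 ]
caps front right top scene [ 0.554  -0.0149  0.078 ]
cap back right scene [ 0.6666 -0.0183  0.08  ]
cap front left side [0.5487 0.2066 0.08  ]
cap back left side [0.6692 0.2162 0.08  ]
cap FR side [ 0.5571 -0.0049  0.08  ]
cap BR side [ 0.6784 -0.0012  0.08  ]
wrist roof [ 0.6759 -0.0077  0.08  ]
wrist roof [ 0.5577 -0.0076  0.08  ]
wr pull [0.5106 0.0542 0.046 ] [0.5064 0.0879 0.046 ]
wr handle end [0.6177 0.0443 0.126 ]
by [0.45198078 0.35887092 0.        ] [6.43359049e-01 3.69050962e-01 1.11022302e-16] [ 0.64413316 -0.29695628  0.        ] [ 0.48639158 -0.28741341  0.        ]
```

Estimate: chest centre about (0.613, 0.097), yaw about +0.045, pull bar centre about (0.5065, 0.094), so the drawer is about 25 mm open. Plan: turn the gripper 90° (so its body clears the handle), close the fingers, come down in front of the pull and push in +x.

```bash
python3 -m handwheel '[[[-0.3,0.35,0,0,0,-0.35,255],[-0.6,0.7,0,0,0,-0.7,255],[-0.9,1,0,0,0,-1,255],[-0.9,1,0,0,0,-1,255]]]' 10; python3 - <<'E'
from h import *
s=arm.get_state();print(Ro.from_euler('xyz',s["ee_rot"]).as_matrix().round(3))
E
```

```text
t: 0.65
eef_pos: [0.5937, 0.0733, 0.2269]
ee_rot: [-3.141, 0.0, -1.067]
force: [1.4, -0.7, 1.0]
width: 0.0534
gripper_force: 0.0
[[ 0.483 -0.876  0.   ]
 [-0.876 -0.483  0.   ]
 [-0.    -0.    -1.   ]]
```

```bash
python3 -m handwheel '[[[-0.15,0.28,0,0,0,-0.35,255],[-0.3,0.56,0,0,0,-0.7,255],[-0.46,0.84,0,0,0,-1,255],[-0.46,0.84,0,0,0,-1,255]]]'; python3 - <<'E'
from h import *
s=arm.get_state();R=Ro.from_euler('xyz',s["ee_rot"]).as_matrix()
d=np.array([.455,.094,.227])-s["eef_pos"];print(R.T@d/.08)
E
```

```text
t: 1.15
eef_pos: [0.5175, 0.0717, 0.2269]
ee_rot: [-3.141, -0.0, -0.571]
force: [1.4, -0.3, 0.5]
width: 0.0133
gripper_force: 0.0
[-0.80809289  0.18726331 -0.00115879]
```

```bash
python3 -m handwheel '[[[-0.27,0.06,0,0,0,-0.35,255],[-0.54,0.12,0,0,0,-0.7,255],[-0.8,0.18,0,0,0,-1,255],[-0.8,0.18,0,0,0,-1,255],[-0.8,0.18,0,0,0,-1.0,255]]]'; python3 -m handwheel '[[[0,0,0.3,0,0,-0.12,255],[0,0,0.6,0,0,-0.24,255],[0,0,0.9,0,0,-0.24,255],[0,0,1,0,0,-0.24,255],[0,0,1,0,0,-0.24,255]]]'
```

```text
t: 1.78
eef_pos: [0.4576, 0.0946, 0.2267]
ee_rot: [3.142, -0.0, -0.074]
force: [-0.5, 0.0, -0.6]
width: 0.0006
gripper_force: 0.0
t: 2.4
eef_pos: [0.4571, 0.0943, 0.1464]
ee_rot: [3.141, 0.001, 0.048]
force: [0.3, 0.5, 0.9]
width: 0.0004
gripper_force: 0.0
```

```bash
python3 -m handwheel '[[[0,0,0.35,0,0,0,255],[0,0,0.7,0,0,0,255],[0,0,1,0,0,0,255],[0,0,1,0,0,0,255]]]'; python3 -m handwheel '[[[0,0,0.2,0,0,0,255],[0,0,0.45,0,0,0,255],[0.1,0,0.45,0,0,0,255],[0.2,0,0.45,0,0,0,255],[0.2,0,0.45,0,0,0,255]]]'
python3 - <<'E'
from h import *
a=cams.grab_frame("scene")[125:235,215:335];b=cams.grab_frame("side")[150:260,185:305]
cv2.imwrite("pics/a1.png",cv2.resize(np.hstack([a,b]),None,fx=3.3,fy=3.3,interpolation=2))
E
```

```text
t: 2.9
eef_pos: [0.4565, 0.0942, 0.0661]
ee_rot: [3.14, 0.002, 0.049]
force: [-0.5, 0.6, 0.4]
width: 0.0004
gripper_force: 0.0
t: 3.52
eef_pos: [0.4743, 0.0959, 0.0317]
ee_rot: [-3.141, -0.002, 0.049]
force: [-0.2, -0.1, 0.8]
width: 0.0005
gripper_force: 0.0
```

View pics/a1.png

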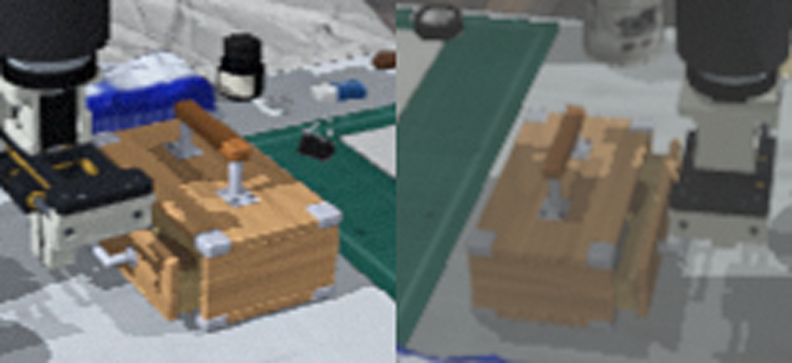

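The closed fingers stand in front of the pull, and the chest has not moved. Pushing gently now.

```bash
python3 -m handwheel '[[[0.05,0,0,0,0,0,255],[0.1,0,0,0,0,0,255],[0.15,0,0,0,0,0,255],[0.2,0,0,0,0,0,255],[0.25,0,0,0,0,0,255]]]'; python3 -m handwheel '[[[0.03,0,0,0,0,0,255],[0.06,0,0,0,0,0,255],[0.09,0,0,0,0,0,255],[0.12,0,0,0,0,0,255],[0.15,0,0,0,0,0,255]]]'
```

```text
t: 4.25
eef_pos: [0.4928, 0.0962, 0.0305]
ee_rot: [3.141, 0.0, 0.049]
force: [-0.7, -0.9, -0.0]
width: 0.0008
gripper_force: 0.2
t: 4.88
eef_pos: [0.5048, 0.0969, 0.0306]
ee_rot: [3.142, -0.0, 0.049]
force: [-0.2, 0.0, -0.7]
width: 0.0005
gripper_force: 0.2
```

```bash
python3 -m handwheel '[[[0.02,0,0,0,0,0,255],[0.04,0,0,0,0,0,255],[0.06,0,0,0,0,0,255],[0.08,0,0,0,0,0,255],[0.08,0,0,0,0,0,255]]]';  python3 - <<'E'
from h import *
a=cams.grab_frame("scene")[125:235,215:335];b=cams.grab_frame("side")[150:260,185:305]
cv2.imwrite("pics/a2.png",cv2.resize(np.hstack([a,b]),None,fx=3.3,fy=3.3,interpolation=2))
print(arm.get_state()["force"])
E
```

```text
t: 5.5
eef_pos: [0.5109, 0.0971, 0.0305]
ee_rot: [3.141, 0.0, 0.049]
force: [-1.5, -1.6, -0.1]
width: 0.0004
gripper_force: 0.7
[-0.20538814  0.15553178 -0.03872413]
```

View pics/a2.png

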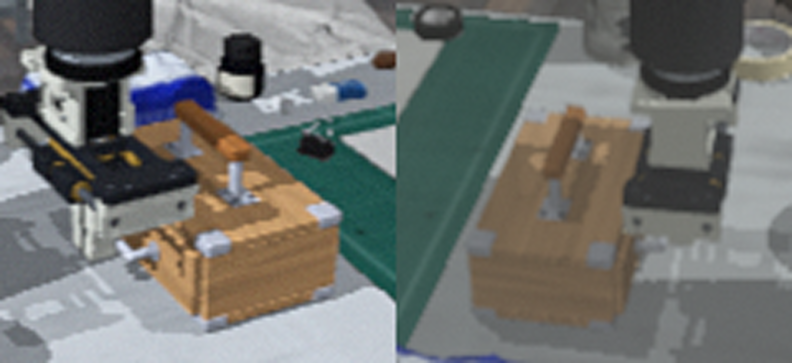

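The drawer is nearly shut and the chest has stayed put. I'll keep pushing in small steps and watch the force.

```bash
python3 -m handwheel '[[[0.02,0,0,0,0,0,255],[0.04,0,0,0,0,0,255],[0.05,0,0,0,0,0,255],[0.05,0,0,0,0,0,255]]]';python3 -m handwheel '[[[0.015,0,0,0,0,0,255],[0.03,0,0,0,0,0,255],[0.03,0,0,0,0,0,255],[0.03,0,0,0,0,0,255]]]'
```

```text
t: 6.1
eef_pos: [0.5156, 0.0976, 0.0307]
ee_rot: [-3.141, -0.001, 0.049]
force: [-0.6, 0.0, -0.4]
width: 0.0006
gripper_force: 0.2
t: 6.6
eef_pos: [0.5177, 0.0977, 0.0307]
ee_rot: [-3.141, -0.0, 0.049]
force: [-0.2, 0.4, -0.4]
width: 0.0006
gripper_force: 0.0
```

```bash
python3 - <<'E'
from h import *
a=cams.grab_frame("scene");f=[arm.get_state()["force"]]
b=cams.grab_frame("side")
for n,i in(("scene",a),("side",b)):
    r=cv2.imread(f"pics/{n}0.png")
    g,h=[cv2.cvtColor(x,6).astype(np.float32) for x in(r,i)]
    # chest shift vs start: roof/handle and right side regions
    sl=(slice(188,220),slice(275,325)) if n=="scene" else (slice(180,245),slice(200,262))
    w=cv2.createHanningWindow((sl[1].stop-sl[1].start,sl[0].stop-sl[0].start),5)
    print(n,cv2.phaseCorrelate(g[sl],h[sl],w))
print(f,arm.get_state()["force"])
cv2.imwrite("pics/a3.png",cv2.resize(np.hstack([a[125:235,215:335],b[150:260,185:305]]),None,fx=3.3,fy=3.3,interpolation=2))
E
```

```text
scene ((-0.09950669854653071, -0.10793248963073054), 0.9726059994846582)
side ((0.36906870012076354, -0.10882257032606901), 0.5507606748077605)
[array([0.44652284, 0.59022522, 0.68993876])] [-0.53872911 -0.49371655  0.40539145]
```

View pics/a3.png

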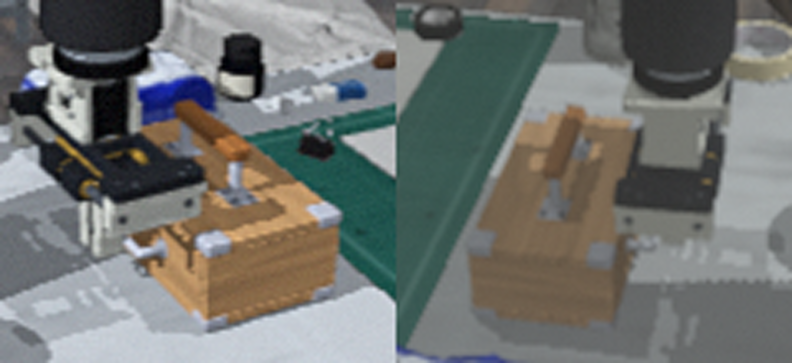

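The drawer looks flush, the chest has moved under 1 mm, and the force has dropped to zero, which suggests it has snapped home. I'll confirm by pressing a few mm further until there is a firm force.

```bash
python3 -m handwheel '[[[0.015,0,0,0,0,0,255],[0.025,0,0,0,0,0,255],[0.025,0,0,0,0,0,255]]]';python3 -m handwheel '[[[0.013,0,0,0,0,0,255],[0.025,0,0,0,0,0,255],[0.025,0,0,0,0,0,255]]]'
```

```text
t: 7.08
eef_pos: [0.519, 0.0975, 0.0304]
ee_rot: [3.141, 0.001, 0.049]
force: [-2.6, 0.9, 2.2]
width: 0.0006
gripper_force: 1.7
t: 7.45
eef_pos: [0.5196, 0.0972, 0.0303]
ee_rot: [3.141, 0.003, 0.049]
force: [-9.2, 2.4, 7.2]
width: 0.0006
gripper_force: 4.3
```

It's firmly home (9 N reaction, under 1 mm of give). Backing off and rising.

```bash
python3 -m handwheel '[[[-0.15,0,0,0,0,0,255],[-0.4,0,0,0,0,0,255],[-0.7,0,0,0,0,0,255],[-0.7,0,-0.4,0,0,0,255],[-0.7,0,-0.9,0,0,0,255]]]'; python3 -m handwheel '[[[0,0,-0.5,0,0,0,255],[0,0,-1,0,0,0,255],[0,0,-1,0,0,0.35,0],[0,0,-1,0,0,0.7,0],[0,0,-1,0,0,1,0]]]'
python3 - <<'E'
from h import *
a=cams.grab_frame("scene");b=cams.grab_frame("side")
for n,i in(("scene",a),("side",b)):
    r=cv2.imread(f"pics/{n}0.png")
    g,h=[cv2.cvtColor(x,6).astype(np.float32) for x in(r,i)]
    sl=(slice(188,220),slice(275,325)) if n=="scene" else (slice(180,245),slice(200,262))
    w=cv2.createHanningWindow((sl[1].stop-sl[1].start,sl[0].stop-sl[0].start),5)
    print(n,cv2.phaseCorrelate(g[sl],h[sl],w))
cv2.imwrite("pics/a4.png",cv2.resize(np.hstack([a[125:235,215:335],b[150:260,185:305]]),None,fx=3.3,fy=3.3,interpolation=2))
E
```

```text
t: 8.07
eef_pos: [0.4648, 0.0947, 0.103]
ee_rot: [3.141, 0.001, 0.05]
force: [1.1, 0.6, -0.0]
width: 0.0005
gripper_force: 0.0
t: 8.7
eef_pos: [0.4655, 0.095, 0.1828]
ee_rot: [-3.14, -0.001, -0.456]
force: [-0.3, -0.0, -0.4]
width: 0.0247
gripper_force: 0.0
scene ((0.16774813976090996, -0.20797433192771564), 0.9795111978054046)
side ((0.55591534641243, -0.3955824397560761), 0.6166160334315565)
```

View pics/a4.png

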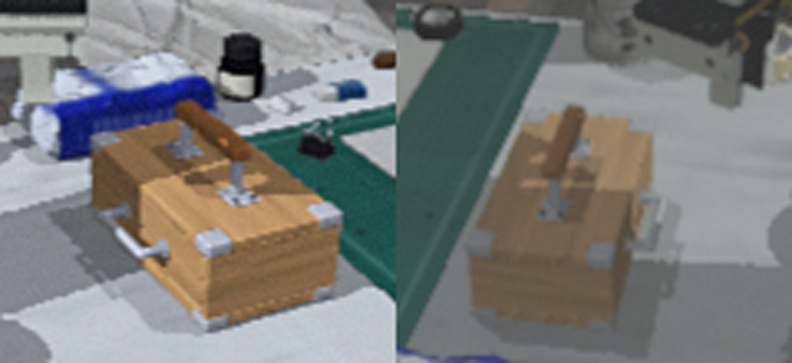

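The drawer is shut with its front flush and the chest has shifted under 1 mm. Moving over the handle, turning back with the gripper open.

```bash
python3 -m handwheel '[[[0.25,-0.13,0,0,0,0.35,0],[0.55,-0.28,0,0,0,0.7,0],[0.83,-0.42,0,0,0,1,0],[0.83,-0.42,0,0,0,1,0]]]'; python3 - <<'E'
from h import *
s=arm.get_state();R=Ro.from_euler('xyz',s["ee_rot"]).as_matrix()
d=np.array([.614,.097,.183])-s["eef_pos"];print(R.T@d/.08)
E
```

```text
t: 9.3
eef_pos: [0.541, 0.0962, 0.1819]
ee_rot: [3.141, -0.0, -0.949]
force: [-0.3, 0.0, -1.0]
width: 0.0726
gripper_force: 0.0
[ 0.52359    -0.74694857 -0.01348729]
```

```bash
python3 -m handwheel '[[[0.17,-0.25,0,0,0,0.35,0],[0.35,-0.5,0,0,0,0.7,0],[0.52,-0.75,0,0,0,1,0],[0.52,-0.75,0,0,0,1,0]]]'; python3 -m handwheel '[[[0,0,0,0,0,0.15,0],[0,0,0,0,0,0.15,0],[0,0,0,0,0,0.15,0]]]'; python3 - <<'E'
from h import *
s=arm.get_state();i=cams.grab_frame("wrist");b=cams.grab_frame("side");a=cams.grab_frame("scene")
R=Ro.from_euler('xyz',s["ee_rot"]).as_matrix();print((R.T@(np.array([.614,.097,.183])-s["eef_pos"])).round(4))
c=np.hstack([cv2.resize(x,(360,330),interpolation=2) for x in(a[125:235,225:345],b[150:260,185:305])])
w=np.zeros((270,720,3),np.uint8);w[:,:360]=cv2.resize(i,(360,270))
cv2.imwrite("pics/a5.png",np.vstack([c,w]))
E
```

```text
t: 9.8
eef_pos: [0.6133, 0.0972, 0.1819]
ee_rot: [3.141, -0.0, -1.448]
force: [-1.2, -0.2, -0.4]
width: 0.0876
gripper_force: 0.0
t: 10.18
eef_pos: [0.6124, 0.0973, 0.1828]
ee_rot: [-3.141, 0.0, -1.522]
force: [0.1, -0.1, 0.4]
width: 0.0878
gripper_force: 0.0
[ 0.0004 -0.0016 -0.0002]
```

View pics/a5.png

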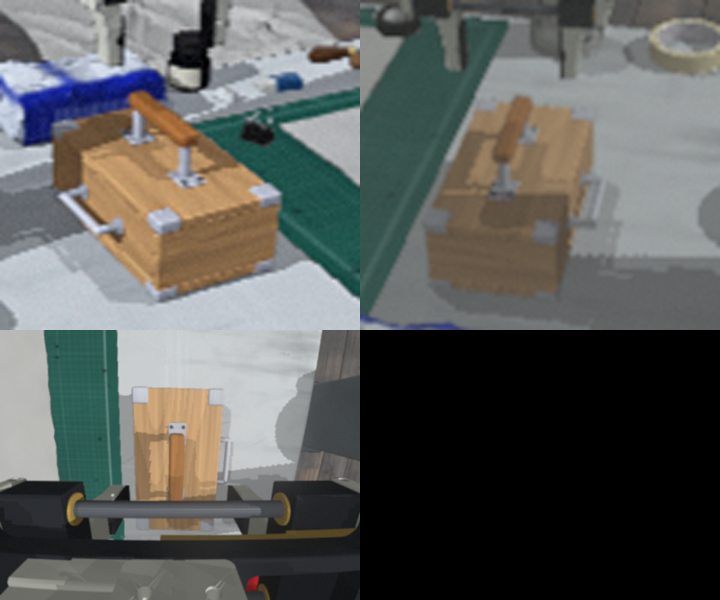

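In the wrist view the handle (col ~252, end at row ~146) lies parallel to and midway between the fingers. One check of its y position, then I'll go down.

```bash
python3 - <<'E'
from h import *
s=arm.get_state()
print("handle -y end",ray("wrist",(251.5,146.5),.126,s).round(4)); print("roof corners",ray("wrist",(190,82),.08,s).round(4),ray("wrist",(315,83),.08,s).round(4))
E
python3 -m handwheel '[[[0,-0.02,0.2,0,0,0,0],[0,-0.02,0.4,0,0,0,0],[0,-0.02,0.6,0,0,0,0],[0,-0.02,0.6,0,0,0,0]]]'
```

```text
handle -y end [0.6163 0.0471 0.126 ]
roof corners [ 0.6752 -0.0049  0.08  ] [ 0.5611 -0.0092  0.08  ]
t: 10.82
eef_pos: [0.6133, 0.0969, 0.1322]
ee_rot: [3.138, -0.001, -1.526]
force: [0.1, -0.6, 0.9]
width: 0.0875
gripper_force: 0.0
```

```bash
python3 -m handwheel '[[[0,0,0.2,0,0,0,0],[0,0,0.42,0,0,0,0],[0,0,0.42,0,0,0,120],[0,0,0.42,0,0,0,160],[0,0,0.42,0,0,0,180]]]' 5; for i in 1 2; do python3 -m handwheel '[[[0,0,0,0,0,0,190],[0,0,0,0,0,0,200],[0,0,0,0,0,0,220],[0,0,0,0,0,0,255],[0,0,0,0,0,0,255]]]' 5; done
```

```text
t: 11.45
eef_pos: [0.6149, 0.0975, 0.1016]
ee_rot: [-3.141, 0.0, -1.526]
force: [0.2, -0.6, -0.6]
width: 0.063
gripper_force: 0.0
t: 12.08
eef_pos: [0.6149, 0.0975, 0.1009]
ee_rot: [-3.141, 0.0, -1.526]
force: [2.8, 1.0, 0.2]
width: 0.0175
gripper_force: 5.0
t: 12.7
eef_pos: [0.6147, 0.0973, 0.101]
ee_rot: [-3.141, 0.0, -1.526]
force: [1.6, -1.0, -1.7]
width: 0.0182
gripper_force: 5.0
```

The fingers have gripped the handle (18 mm). Firming the grip, then a slow lift of 20 mm.

```bash
python3 -m handwheel '[[[0,0,0,0,0,0,255],[0,0,0,0,0,0,255],[0,0,0,0,0,0,255]]]' 45; python3 -m handwheel '[[[0,0,-0.03,0,0,0,255],[0,0,-0.08,0,0,0,255],[0,0,-0.15,0,0,0,255],[0,0,-0.2,0,0,0,255],[0,0,-0.25,0,0,0,255]]]'
```

```text
t: 13.08
eef_pos: [0.6145, 0.0974, 0.1009]
ee_rot: [3.142, -0.0, -1.526]
force: [2.8, -1.2, -1.0]
width: 0.0176
gripper_force: 45.0
t: 13.7
eef_pos: [0.6145, 0.0974, 0.1213]
ee_rot: [-3.142, 0.0, -1.526]
force: [0.5, -0.2, -7.8]
width: 0.0176
gripper_force: 45.0
```

```bash
python3 -m handwheel '[[[0,0,-0.1,0,0,0,255],[0,0,-0.25,0,0,0,255],[0,0,-0.4,0,0,0,255],[0,0,-0.55,0,0,0,255],[0,0,-0.65,0,0,0,255]]]'; python3 -m handwheel '[[[0,0,-0.1,0,0,0,255],[0,0,-0.22,0,0,0,255],[0,0,-0.3,0,0,0,255],[0,0,-0.35,0,0,0,255],[0,0,-0.35,0,0,0,255]]]'; for i in 1 2; do python3 -m handwheel '[[[0,0,0,0,0,0,255],[0,0,0,0,0,0,255],[0,0,0,0,0,0,255],[0,0,0,0,0,0,255],[0,0,0,0,0,0,255]]]'; done;python3 - <<'E'
from h import *
a=cams.grab_frame("scene");b=cams.grab_frame("side")
cv2.imwrite("pics/a6.png",np.hstack([cv2.resize(x,(400,400),interpolation=2) for x in(a[90:230,205:345],b[120:260,175:315])]))
E
```

```text
t: 14.32
eef_pos: [0.6148, 0.0975, 0.1742]
ee_rot: [-3.141, 0.0, -1.526]
force: [0.5, 0.5, -6.2]
width: 0.0175
gripper_force: 45.0
t: 14.95
eef_pos: [0.6146, 0.0974, 0.2012]
ee_rot: [-3.141, 0.0, -1.526]
force: [-0.9, 0.2, -8.3]
width: 0.0174
gripper_force: 45.0
t: 15.58
eef_pos: [0.6145, 0.0973, 0.2009]
ee_rot: [3.142, -0.0, -1.526]
force: [0.0, 0.0, -6.7]
width: 0.0174
gripper_force: 45.0
t: 16.2
eef_pos: [0.6145, 0.0974, 0.2009]
ee_rot: [3.142, 0.0, -1.526]
force: [0.2, 0.2, -6.6]
width: 0.0173
gripper_force: 45.0
```

View pics/a6.png

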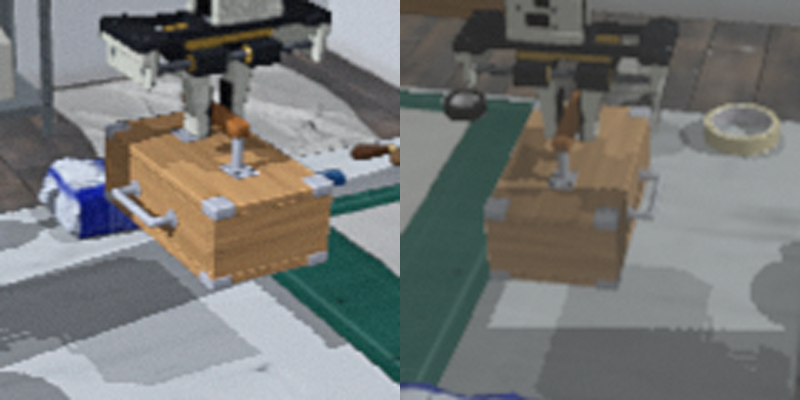

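The chest hangs about 10 cm up with its drawer shut, clear of the bystanders. A quick level check: I'll project the roof corners of a level chest and compare them with those seen: scene FR (212,218), BR (333,180) and side FL (618,222), BL (487,208).

```bash
python3 - <<'E'
from h import *
c,s_=np.cos(.043),np.sin(.043);o=np.array([.6145,.0974,.1])
for p in(0,.06):
  W=lambda v:o+np.array([0,0,.119])+Ro.from_euler('z',.043).apply(Ro.from_euler('y',p).apply(np.array(v)-[0,0,.119]))
  P=[W((-.06,-.105,.08)),W((.06,-.105,.08)),W((-.06,-.105,.004)),W((.06,-.105,.004))];Q=[W((-.06,.105,.08)),W((.06,.105,.08)),W((-.06,.105,.004)),W((.06,.105,.004))]
  k=400/140
  print(p,((proj("scene",P)-[205,90]+.4)*k).round(),((proj("side",Q)-[175,120]+.4)*k+[400,0]).round())
E
```

```text
0 [[215. 210.]
 [334. 183.]
 [212. 290.]
 [327. 260.]] [[617. 221.]
 [484. 210.]
 [618. 289.]
 [491. 278.]]
0.06 [[213. 207.]
 [331. 187.]
 [205. 288.]
 [320. 265.]] [[619. 217.]
 [487. 213.]
 [626. 286.]
 [498. 281.]]
```

The corners match the level model (bottom corners seen at scene (213,287) and (327,260), side (617,287)). Handing in.

```bash
python3 -c "
from station import arm
print(arm.job_done())"
```

```text
the job is handed in; nothing more can be done
None
```

The drawer is pushed home, and I handed the job in with the chest held by its handle about 10 cm above the table, level and still; the bystanders were never touched, and the hand-in call returned no verdict.

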